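# Height check of a moulded sample cup

## Task

Check the height of a cup from the new batch: lift the top cup off the nested pile of wide cups, stand it mouth down on the bench gauge's plate and push it in under the raised foot until it is against both locating pins. Then press the gauge's cap down gently until the foot rests on the cup, and leave it standing there with the foot on it. Leave the other cups nested as they are, and do not disturb the narrow cups, the sieve or the jar.

Things in the scene. Friction and masses are not known exactly. Their poses are not given: they have to be found in the camera images.
- wide_cup_top: top cup of the pile of four wide white plastic cups, the one to check. Tapered, mouth down: 62 mm outside diameter at the rim (bottom), 39 mm at the closed flat base (top), straight sides, 2 mm wall, 44 to 47 mm high (to be measured), 25 to 50 g. Origin: centre of the rim plane (lowest plane); z points up to the base. It sits loosely over the next cup, its rim 14 mm above that cup's
- wide_cup_2: second wide cup from the top, same shape and origin; stays in the pile
- wide_cup_3: third wide cup from the top, same shape and origin; stays in the pile
- wide_cup_4: lowest wide cup of the pile, standing mouth down on the bench, same shape and origin; stays
- narrow_cup_top: top cup of another pile, of two narrow white cups (rim diameter 46 mm, base 28 mm, height 38 mm, its rim 14 mm above that of the lower one), mouth down; origin at the centre of the rim plane. Not to be touched
- narrow_cup_2: the lower narrow cup, standing on the bench, same shape and origin; not to be touched
- gauge: bench height gauge, fixed. Origin: centre of the plate's underside; x from the open front to the column at the back, z up. Plate 220 (x) by 130 mm, top 22 mm above the bench. Column 26 mm thick at x = 85 mm, 222 mm high. Round digital indicator over the foot axis (x = 30 mm): 58 mm diameter, 26 mm thick along x, 136 to 194 mm above the bench, 11 mm stems from 113 to 202 mm
- seat (a point): point on the plate's top on the foot axis, gauge x = 30 mm, y = 0: the cup's rim centre is here (within 2 mm) when it touches both locating pins. The two upright pins, 8 mm diameter, 16 mm high, stand on the plate at gauge x = 47 mm, y = +30 and -30 mm, a little behind the foot axis on either side
- plate_front (a point): point on the plate's top at gauge x = -62 mm, y = 0, on the open front part, 92 mm in front of the seat: room to set a cup down from above; the plate's front edge is 48 mm further forward
- foot: flat round steel foot at the lower end of the gauge's spindle, 24 mm diameter, 6 mm thick; origin: centre of its lower face, which touches the cup. It moves straight up and down
- cap (a point): centre of the top of the round metal cap (20 mm diameter) at the upper end of the spindle, straight above the foot and 172 mm above its lower face, clear of the indicator: push here to lower the foot
- spindle (a joint): how far the foot has been lowered from fully raised, m, 0 to 0.045: the opening between foot and plate is 0.070 minus this value. The spindle is spring-balanced and stays where it is left; about 1.5 N on the cap pushes it down at any height, and the resistance rises sharply when the foot meets the cup
- sieve: steel test sieve, 100 mm diameter, 40 mm high, on the bench; origin: centre of its underside. Not to be touched
- jar: glass jar with a white cap, 60 mm diameter, 85 mm high, on the bench; origin: centre of its underside. Not to be touched
Things that resemble listed ones, but are neither listed nor needed, are in the scene too. What is shaped like the wide_cup_top but green, pink or red is not meant.

How it is judged (in metres and radians):
On the way, in this order (a step that is already met when the one before it is completed fails the run):
1. the top wide cup is lifted clear of the pile, the next one staying behind (height (world z) of wide_cup_top above 0.07 m and height (world z) of wide_cup_2 below 0.034 m), for 0.1 s.
2. the cup stands mouth down on the plate, home against the pins, with the foot still clear above it (distance between wide_cup_top and seat below 0.005 m and angle between wide_cup_top's own z axis and vertical below 0.06 rad and z of foot in the frame of wide_cup_top above 0.048 m), for 0.1 s.
At the end, for the whole second after the job is handed in: the wide cup taken from the top stands mouth down (within 0.06 rad) and still on the plate, its rim centre within 5 mm of the seat, the foot pressing on it with over 0.1 N; the other three wide cups are nested within 6 mm of one axis and within 20 mm of their start (distance between wide_cup_top and seat below 0.005 m and angle between wide_cup_top's own z axis and vertical below 0.06 rad and linear speed of wide_cup_top below 0.01 m/s and contact force between foot and wide_cup_top above 0.1 N and horizontal distance between wide_cup_2 and wide_cup_3 below 0.006 m and horizontal distance between wide_cup_3 and wide_cup_4 below 0.006 m and height (world z) of wide_cup_2 below 0.032 m and height (world z) of wide_cup_3 below 0.018 m and angle between wide_cup_2's own z axis and vertical below 0.1 rad and distance of wide_cup_4 from where it was at the start of the episode below 0.02 m); the robot touches nothing.
It fails at once if the foot is pressed on the cup with more than 30 N (contact force between foot and wide_cup_top above 30 N).
It fails at once if the second wide cup is pulled out of the pile (height (world z) of wide_cup_2 above 0.045 m).
It fails at once if the rest of the pile is shoved by more than 20 mm (distance of wide_cup_4 from where it was at the start of the episode above 0.02 m).
It fails at once if the narrow cups are disturbed by more than 10 mm (distance of any of narrow_cup_top, narrow_cup_2 from where it was at the start of the episode above 0.01 m).
It fails at once if the sieve or the jar is disturbed by more than 10 mm (distance of any of sieve, jar from where it was at the start of the episode above 0.01 m).
It also fails if it takes over 64 s, if anything falls off the work surface, if the arm or the gripper's body presses on something with over 40 N, if the wrist force passes 120 N, or if a joint passes its speed limit or range.

## Robot

A 6-joint arm with a two-finger parallel gripper is mounted at the origin on the work surface. World frame = base frame: x ahead of the robot, y to its left, z up, the work surface at z = 0. Lengths are in m, angles in degrees, forces in N, time in s.
With the tool pointing down it reaches from about 0.35 to 0.875 m from the base axis. Payload 4.2 kg.
Tool frame: the origin (TCP) lies midway between the tips of the shut fingers; the grasp point (between the pads) lies 19 mm behind it; z points along the fingers, y is the line along which they close (so a half turn about z gives the same grasp; the last joint's range is limited). The gripper opens to 87 mm and grips with 3 to 60 N. Pads are 19 mm wide; open, the fingers measure 117 mm over their backs; the gripper's body (75 mm by 190 mm) begins 51 mm behind the grasp point.
Start: joints at [88.041, 22.042, 0.453, 0, -68.411, -14.817], TCP at [0.18, 0.598, 0.223] pointing down, gripper open.
Joint ranges: [-179.83, 179.83], [-69.29, 118.12], [-61.27, 80.66], [-181.25, 117.63], [-171.15, -9.14], [-177.46, 177.46]. Speed limits (degrees/s): [159.86, 159.86, 180, 180, 180, 180].

## Interface

Orientations are given as a 3x3 rotation matrix whose columns are the frame's x, y, z axes.
In Python, from station import * gives the robot as it stands.
- The arm moves only by the tool move_arm, never from a script. Its argument "targets" is text: rows parted by semicolons, each of 4 numbers parted by spaces: the shift along the world's x, y, z in units of 25 mm (1.0 is 25 mm), then the turn about the world's z in units of 5 degrees (1.0 is 5 degrees). In form: tx ty tz spin; .... A call has 1 to 10 rows; each row shifts and turns the commanded pose from where the row before left it; what a row does not reach is not made up. A row lasts 1/12 s, in which the tool goes at most 41.7 mm and 7.16 degrees, less where a joint would pass 70% of its speed; a pose out of reach is approached as far as the arm can. A call is refused whole if a number of a shift passes 1 or a number of a turn 1, either way. A call with a gripper value outside its range is refused whole. "gripper" is the finger opening in mm, from 0 to 87, set as the call begins (left out, the last holds). The fingers move at their own pace and stop on an object; the grip force is fixed at half the most. Time passes only in rows, so rows that do not move let the fingers close. It gives the time, the measured TCP pose, the force, the opening and the grip force at its end, in the units of the state.
- sense(): the state, without advancing time (a new reading comes with each control period).
- capture(name): name is "side" or "top"; returns a dict with "image" (480x640x3 uint8, blue, green, red), "fx", "fy", "cx", "cy" (pixels), "world_from_camera" (4x4, takes a point from camera to world coordinates). Camera axes: x right, y up, looking along -z (the intrinsics and any distortion apply to the point x, -y, -z); pixel columns grow to the right and rows downward; lengths in m; the calibration is good to about 2 mm. A picture is of the moment at which its call begins. There is no depth.
- finish_job(): hands the job in; it is judged then, once.
The state is a dict: "time_s": time; "joints": joint angles; "joint_velocities": joint speeds; "effort": joint torques, N m; "tcp_pos": TCP position; "ee_rot": TCP orientation; "wrist_force": force on the tool from outside, world axes, zero at the start; "moment": the same for the moment, N m; "gripper_width": opening from 0.0 (shut) to 1.0 (fully open); "gripper_force": force on a finger pad.
Only numpy, scipy, OpenCV 4.12 (cv2) and the standard library are available. Lean on these libraries where they do the work, as an engineer would, in place of code of your own. Each camera call takes 0.05 s, during which the arm holds its last target. There are 200 camera calls.

## Working session

There is one attempt and no reset: what is moved stays moved. The work goes in short steps, Python scripts to look and compute and a tool call to move; the robot and the scene stay as the last step left them, time stands still between calls to the robot, and variables do not carry over. Pictures are saved under pics/ and viewed, at most 10 in all, crops included, and the job is handed in when it is done.

Besides the shell and the picture viewer there is one more tool, called after "Request:" in YAML: its name, and indented under it one key for each argument. move_arm: Moves the arm, as the interface text tells. Its arguments: {"type":"object","properties":{"targets":{"type":"string"},"gripper":{"type":"number"}},"required":["targets"]}

```bash
mkdir -p pics; cat > h.py <<'E'
from station import *
import numpy as np, cv2
def cam(n):
    c=capture(n); return c
def ray(c,u,v):
    M=np.array(c["world_from_camera"]); d=np.array([(u-c["cx"])/c["fx"],-(v-c["cy"])/c["fy"],-1.0])
    return M[:3,3],M[:3,:3]@d
def onz(c,u,v,z):
    o,d=ray(c,u,v); return o+d*(z-o[2])/d[2]
def proj(c,p):
    M=np.array(c["world_from_camera"]); q=M[:3,:3].T@(np.array(p)-M[:3,3])
    return np.array([c["cx"]+c["fx"]*q[0]/-q[2], c["cy"]-c["fy"]*q[1]/-q[2]])
def two(c1,p1,c2,p2):
    o1,d1=ray(c1,*p1);o2,d2=ray(c2,*p2)
    A=np.stack([d1,-d2],1);t=np.linalg.lstsq(A,o2-o1,rcond=None)[0]
    a=o1+t[0]*d1;b=o2+t[1]*d2
    return (a+b)/2,np.linalg.norm(a-b)
E
python3 - <<'E'
from h import *
for n in("side","top"):
    c=cam(n); cv2.imwrite(f"pics/{n}0.png",c["image"]); print(n,{k:c[k] for k in c if k!="image"})
print(sense())
E
```

```text
side {'fx': 548.3360563934864, 'fy': 548.3360563934864, 'cx': 323.4310531255837, 'cy': 241.9840075808124, 'world_from_camera': array([[-0.96623134,  0.14469404, -0.21321497,  0.37622167],
       [-0.25748534, -0.57400666,  0.77731438,  0.67630349],
       [-0.00991405,  0.80596525,  0.59187982,  0.71245626],
       [ 0.        ,  0.        ,  0.        ,  1.        ]])}
top {'fx': 597.5759785684595, 'fy': 597.5759785684595, 'cx': 322.00254246404415, 'cy': 243.4963379122808, 'world_from_camera': array([[ 0.00636378,  0.9770248 , -0.21303062,  0.31769867],
       [-0.9999709 ,  0.0071142 ,  0.00275617, -0.0276843 ],
       [ 0.00420839,  0.21300688,  0.97704164,  1.19871292],
       [ 0.        ,  0.        ,  0.        ,  1.        ]])}
{'time_s': 0.1, 'joints': array([ 8.80413799e+01,  2.20879344e+01,  3.88280973e-01, -2.55146390e-02,
       -6.84090891e+01, -1.48165880e+01]), 'joint_velocities': array([ 0.01446154, -0.12063932,  0.18868309,  0.20019553,  0.06285126,
       -0.08465789]), 'effort': array([-1.61645439e-04, -3.91689706e+01,  1.87937272e+01,  4.23198670e+00,
        1.34657309e-02, -7.65658001e-05]), 'tcp_pos': array([0.18021357, 0.59791001, 0.22155642]), 'ee_rot': array([[ 9.57397072e-01, -2.88774336e-01, -4.78692184e-04],
       [-2.88774721e-01, -9.57395225e-01, -1.88261928e-03],
       [ 8.53545230e-05,  1.94064839e-03, -9.99998113e-01]]), 'wrist_force': array([-0.369168  ,  0.45391103, -0.03962758]), 'moment': array([0.03712408, 0.00555511, 0.00499025]), 'gripper_force': 0.0, 'gripper_width': 1.0036360726865496}
```

View pics/side0.png

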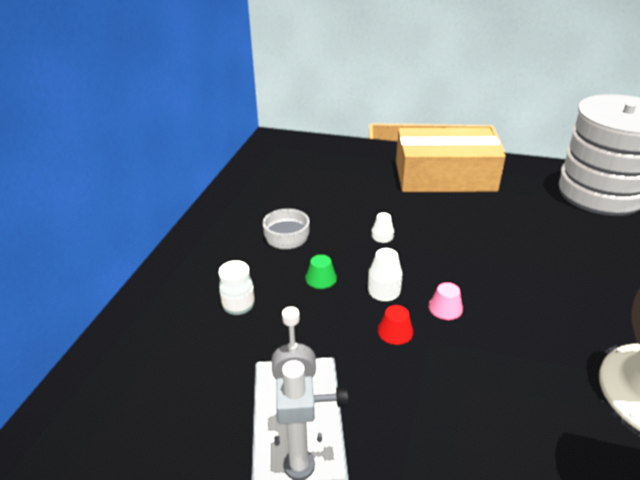

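View pics/top0.png

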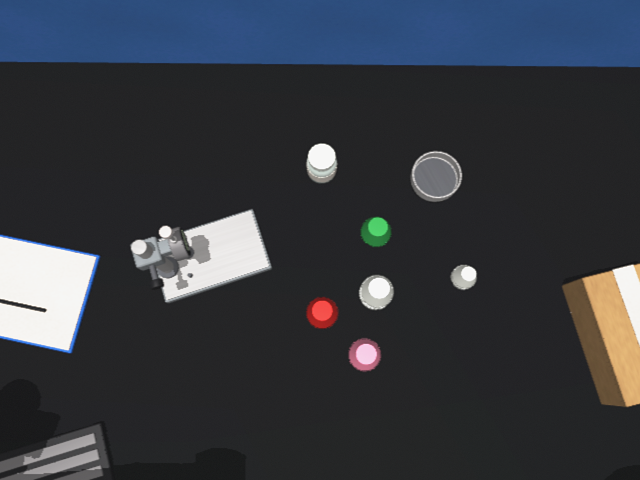

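Both views show the scene. In the top view the wide white pile is at about (376,292) with its base disc at (379,289), the narrow pile at (463,277), and the gauge plate's front edge runs (253,211)-(270,267). The cap is at (166,232) and the column top at (140,247). In the side view the pile top is at (386,256) and the cap at (291,316).

```bash
python3 - <<'E'
from h import *
t=cam("top"); s=cam("side")
def blob(c,u,v,R,thr):
    g=cv2.cvtColor(c["image"],cv2.COLOR_BGR2GRAY); m=np.zeros_like(g); cv2.circle(m,(u,v),R,255,-1)
    b=((g>thr)&(m>0)).astype(np.uint8)
    n,l,st,ce=cv2.connectedComponentsWithStats(b); k=1+np.argmax(st[1:,4]); return ce[k],st[k]
for thr in(225,240,250):
    print(thr,blob(t,379,289,22,thr),blob(t,166,232,12,thr))
    print("side",blob(s,386,256,16,thr),blob(s,291,316,14,thr))
# pile outer contour in top
for thr in (60,90):
    print("pile",blob(t,376,292,24,thr))
# plate
g=cv2.cvtColor(t["image"],cv2.COLOR_BGR2GRAY); b=np.zeros_like(g); b[195:310,155:285]=(g[195:310,155:285]>130)*255
cs=max(cv2.findContours(b,cv2.RETR_EXTERNAL,cv2.CHAIN_APPROX_NONE)[0],key=cv2.contourArea)
print(cv2.approxPolyDP(cs,3,True)[:,0].tolist())
h=cv2.convexHull(cs); print([ (p.tolist(),onz(t,*p,.022).round(4).tolist()) for p in cv2.approxPolyDP(h,2,True)[:,0]])
p,e=two(t,(379,289),s,(386,255)); print("pile tri",p,e)
p,e=two(t,(166,232),s,(291,313)); print("cap tri",p,e)
a=np.hstack([t["image"][190:310,120:290],t["image"][235:355,315:485]]); cv2.imwrite("pics/c.png",cv2.resize(a,None,fx=2.3,fy=2.3,interpolation=cv2.INTER_CUBIC))
E
```

```text
225 (array([378.75     , 287.7877907]), array([369, 278,  21,  21, 344], dtype=int32)) (array([164.9375    , 231.30208333]), array([160, 226,  11,  11,  96], dtype=int32))
side (array([386.14770459, 259.92215569]), array([373, 248,  27,  25, 501], dtype=int32)) (array([290.37651822, 315.22267206]), array([282, 307,  17,  19, 247], dtype=int32))
240 (array([378.59509202, 287.67484663]), array([369, 278,  20,  20, 326], dtype=int32)) (array([164.73255814, 231.47674419]), array([160, 226,  10,  11,  86], dtype=int32))
side (array([386.2597137 , 259.96728016]), array([374, 248,  26,  25, 489], dtype=int32)) (array([290.5450237 , 314.24170616]), array([282, 307,  17,  18, 211], dtype=int32))
250 (array([378.5, 278. ]), array([377, 278,   4,   1,   4], dtype=int32)) (array([166., 236.]), array([166, 236,   1,   1,   1], dtype=int32))
side (array([386.8512035, 259.8249453]), array([376, 248,  23,  25, 457], dtype=int32)) (array([290.32515337, 312.61349693]), array([282, 307,  17,  13, 163], dtype=int32))
pile (array([375.89191919, 291.96161616]), array([358, 275,  36,  35, 990], dtype=int32))
pile (array([375.78654048, 292.02628812]), array([359, 275,  35,  35, 951], dtype=int32))
[[251, 210], [184, 231], [195, 253], [190, 259], [178, 261], [180, 268], [173, 277], [158, 276], [164, 282], [165, 301], [270, 267]]
[([251, 210], [0.6431, 0.1142, 0.022]), ([270, 267], [0.5255, 0.0726, 0.022]), ([165, 301], [0.456, 0.2778, 0.022]), ([158, 276], [0.5057, 0.2948, 0.022]), ([184, 231], [0.5981, 0.2483, 0.022])]
pile tri [ 0.47632517 -0.13853545  0.0832445 ] 0.004341722049296243
cap tri [0.54150431 0.22307582 0.25391839] 0.0010784061628915636
```

View pics/c.png

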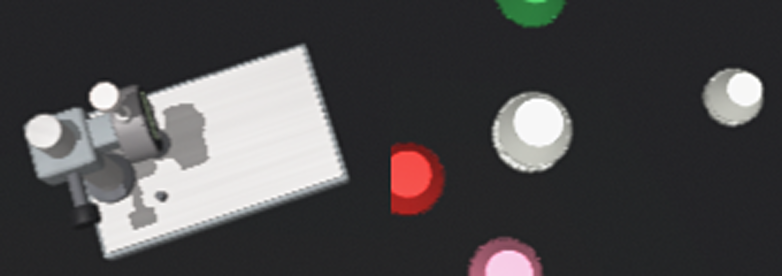

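The crop confirms it. The cap sits beside the indicator, the plate's front points to lower y (right), the column is behind, and the pile's bright base disc is offset from the rim because of its height.

```bash
python3 - <<'E'
from h import *
t=cam("top"); s=cam("side")
print("pile top",onz(t,378.7,287.7,.0875),"rim",onz(t,375.8,292,.02))
print("cap",onz(t,164.8,231.4,.264),onz(t,164.8,231.4,.254))
for n,u,v,z in(("green",377,227,.045),("red",322,311,.045),("pink",366,353,.045),("narrow",469,274,.052),("jar",322,156,.085),("sieve",436,177,.02)): print(n,onz(t,u,v,z).round(3))
for z in(.085,.09): print(z,proj(s,[*onz(t,378.7,287.7,z)[:2],z]))
for z in(.25,.264): print(z,proj(s,[*onz(t,164.8,231.4,z)[:2],z]))
E
```

```text
pile top [ 0.47598545 -0.137595    0.0875    ] rim [ 0.47696424 -0.13839513  0.02      ]
cap [0.53954662 0.22229942 0.264     ] [0.54192006 0.22497386 0.254     ]
green [ 0.604 -0.14   0.045]
red [ 0.436 -0.032  0.045]
pink [ 0.357 -0.116  0.045]
narrow [ 0.509 -0.317  0.052]
jar [ 0.737 -0.03   0.085]
sieve [ 0.717 -0.266  0.02 ]
0.085 [387.11598153 254.76037051]
0.09 [387.60808383 252.84968474]
0.25 [289.74442493 316.97478553]
0.264 [292.81880555 306.80002554]
```

Request:
move_arm:
  targets: "0 0 1 0; 0 0 1 0; 0.3 -0.9 1 -1; 0.3 -1 0.5 -1; 0.4 -1 0 -1; 0.4 -1 0 -1; 0.4 -1 0 -1; 0.4 -1 0 -1; 0.4 -1 0 -1; 0.4 -1 0 -1"

```text
time_s: 1.13
tcp_pos: [0.2556, 0.3995, 0.3101]
ee_rot: [[0.544, -0.839, 0.0], [-0.839, -0.544, 0.0], [-0.0, -0.0, -1.0]]
wrist_force: [0.8, 0.6, 0.4]
gripper_width: 1.002
gripper_force: 0.0
```

Request:
move_arm:
  targets: "0.4 -1 0 -1; 0.4 -1 0 -1; 0.4 -1 0 -0.8; 0.4 -1 0 0; 0.4 -1 0 0; 0.4 -1 0 0; 0.4 -1 0 0; 0.4 -1 0 0; 0.4 -1 0 0; 0.4 -1 0 0"

```text
time_s: 1.97
tcp_pos: [0.3555, 0.1495, 0.3103]
ee_rot: [[0.33, -0.944, 0.001], [-0.944, -0.33, 0.001], [-0.0, -0.001, -1.0]]
wrist_force: [1.2, 0.6, -1.1]
gripper_width: 1.002
gripper_force: 0.0
```

Request:
move_arm:
  targets: "0.44 -1 0 0; 0.4 -1 0 0; 0.4 -1 0 0; 0.4 -1 -0.5 0; 0.4 -1 -1 0; 0.4 -1 -1 0; 0.4 -1 -1 0; 0.4 -1 -1 0; 0.4 -1 -1 0; 0.4 -1 0 0"

```text
time_s: 2.8
tcp_pos: [0.4531, -0.1004, 0.1678]
ee_rot: [[0.328, -0.945, -0.01], [-0.945, -0.328, 0.001], [-0.004, 0.009, -1.0]]
wrist_force: [0.0, 0.5, 0.3]
gripper_width: 0.999
gripper_force: 0.0
```

Request:
move_arm:
  targets: "0.4 -1 0 0; 0.4 -0.54 0 0; 0 0 0 0; 0 0 0 0"

```text
time_s: 3.13
tcp_pos: [0.4763, -0.1381, 0.1722]
ee_rot: [[0.327, -0.945, -0.001], [-0.945, -0.327, 0.0], [-0.0, 0.001, -1.0]]
wrist_force: [0.0, 0.3, 0.2]
gripper_width: 0.997
gripper_force: 0.0
```

```bash
python3 - <<'E'
from h import *
st=sense(); print(st["tcp_pos"],st["ee_rot"].round(3).tolist(),st["joints"])
t=cam("top"); s=cam("side")
print(proj(t,st["tcp_pos"]),proj(s,st["tcp_pos"]))
cv2.imwrite("pics/d.png",np.hstack([t["image"][100:460,180:580],s["image"][60:420,240:640]]))
E
```

```text
[ 0.47626484 -0.13813839  0.17216153] [[0.327, -0.945, -0.001], [-0.945, -0.327, 0.0], [-0.0, 0.001, -1.0]] [ 2.61504813e+00  1.21522627e+01 -2.15714567e+01 -1.70091313e-02
 -5.63222814e+01  1.65032412e+01]
[383.73835008 280.67687194] [390.07273259 215.80434126]
```

View pics/d.png

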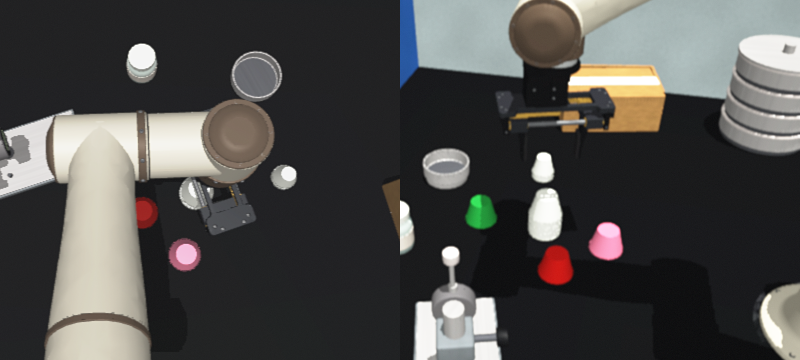

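The gripper is centred over the pile, with its wide body (190 mm) along the closing axis. Before gripping, I'll zoom in on the body, because its overhang past the fingers decides how the push can be done.

```bash
python3 - <<'E'
from h import *
st=sense();t=cam("top"); s=cam("side")
a=cv2.resize(s["image"][130:250,320:470],None,fx=3.3,fy=3.3,interpolation=cv2.INTER_CUBIC)
b=cv2.resize(t["image"][260:350,365:445],None,fx=3.3,fy=4.4,interpolation=cv2.INTER_CUBIC)[:396]
im=np.hstack([a,b]); im=np.clip((im/255.)**.6*255,0,255).astype(np.uint8); print(im.shape)
cv2.imwrite("pics/e.png",im)
R=st["ee_rot"];p=st["tcp_pos"]
for sx in(-1,1):
  for d in(70,110): print(sx,d,[proj(s,p+R@np.array([sx*.0375,y,-d/1000])).round(0).tolist() for y in(-.095,.095)])
E
```

```text
(396, 759, 3)
-1 70 [[339.0, 196.0], [454.0, 190.0]]
-1 110 [[339.0, 174.0], [457.0, 169.0]]
1 70 [[335.0, 173.0], [442.0, 168.0]]
1 110 [[335.0, 153.0], [445.0, 148.0]]
```

View pics/e.png

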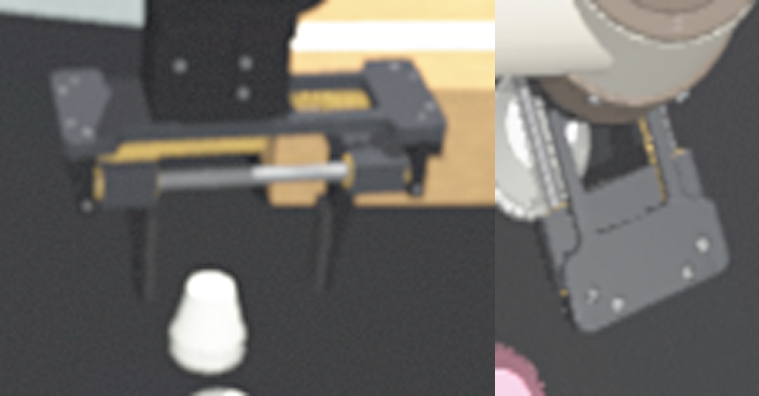

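The body is the full ±37 mm along its thin axis, and the wrist housing above is about ±55–60 mm. A finger in direct contact therefore may not push the cup all the way home before hitting the indicator or cap. I'll grasp now and check the clearances with pictures during the push.

Request:
move_arm:
  targets: "0 0 -1 0; 0 0 -1 0; 0 0 -1 0; 0 0 -1 0; 0 0 -0.6 0; 0 0 -0.4 0; 0 0 0 0; 0 0 0 0"
  gripper: 87

```text
time_s: 4.0
tcp_pos: [0.4762, -0.137, 0.0477]
ee_rot: [[0.331, -0.944, -0.001], [-0.944, -0.331, -0.0], [-0.0, 0.001, -1.0]]
wrist_force: [0.8, -0.5, -0.8]
gripper_width: 0.996
gripper_force: 0.0
```

Request:
move_arm:
  targets: "0 0 0 0; 0 0 0 0; 0 0 0 0; 0 0 0 0; 0 0 0 0; 0 0 0 0; 0 0 0 0; 0 0 0 0"
  gripper: 30

```text
time_s: 4.67
tcp_pos: [0.4765, -0.1377, 0.0477]
ee_rot: [[0.329, -0.944, 0.0], [-0.944, -0.329, -0.0], [0.0, -0.0, -1.0]]
wrist_force: [0.2, 0.1, 0.8]
gripper_width: 0.646
gripper_force: 29.0
```

Request:
move_arm:
  targets: "0 0 0.2 0; 0 0 0.4 0; 0 0 0.4 0; 0 0 0.6 0; 0 0 0.8 0; 0 0 0.8 0; 0 0 0.8 0; 0 0 0 0; 0 0 0 0"

```text
time_s: 5.42
tcp_pos: [0.4768, -0.1375, 0.1487]
ee_rot: [[0.329, -0.944, 0.003], [-0.944, -0.329, 0.0], [0.001, -0.003, -1.0]]
wrist_force: [0.2, 0.2, -0.7]
gripper_width: 0.643
gripper_force: 28.9
```

```bash
python3 - <<'E'
from h import *
st=sense();t=cam("top"); s=cam("side"); p=st["tcp_pos"]
for h in(.15,.2,.24,.28,.32): print(h,proj(t,p+[0,0,h]),proj(s,p+[0,0,h]))
cv2.imwrite("pics/f.png",np.hstack([t["image"][100:460,200:600],cv2.resize(s["image"][150:330,300:500],None,fx=2,fy=2)]))
E
```

```text
0.15 [392.03029162 267.70544911] [394.45354523 151.56827964]
0.2 [396.13200608 261.7129219 ] [396.55861016 123.07239376]
0.24 [399.76286616 256.40830403] [398.34874143  98.83970824]
0.28 [403.75454981 250.57652976] [400.24199189  73.21111676]
0.32 [408.1636556  244.13490963] [402.24753594  46.06242715]
```

View pics/f.png

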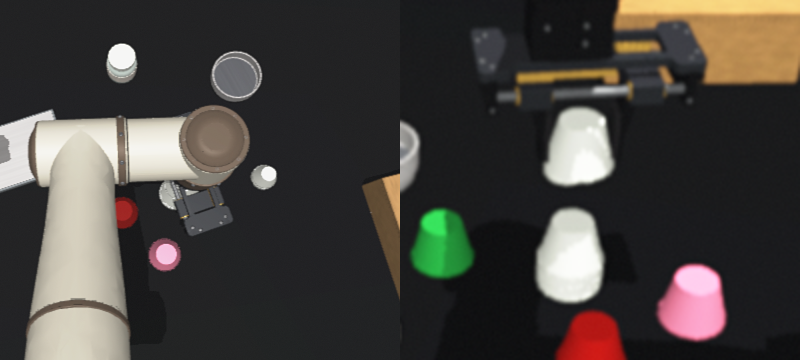

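One cup is in the gripper and the other three stay nested (side view, pile at about (570,255) in the crop). The gripper axis matches the gauge y axis. I'll carry the cup to gauge x ≈ -72 from the seat, which is clear of the cap and indicator.

Request:
move_arm:
  targets: "0.1 0.5 0 0; 0.3 1 0 0; 0.3 1 0 0; 0.3 1 0 0; 0.3 1 0 0; 0.3 1 0 0; 0.3 1 0 0; 0.3 1 0 0; 0.3 1 0 0; 0.3 1 0 0"

```text
time_s: 6.35
tcp_pos: [0.5457, 0.1008, 0.1459]
ee_rot: [[0.329, -0.944, -0.003], [-0.944, -0.329, -0.001], [0.0, 0.003, -1.0]]
wrist_force: [0.6, -0.6, -1.6]
gripper_width: 0.648
gripper_force: 28.9
```

Request:
move_arm:
  targets: "0.3 1 0 0; 0.3 0.8 -0.4 0; 0.06 0.44 -1 0; 0 0 -1 0; 0 0 -1 0; 0 0 -0.6 0; 0 0 -0.4 0; 0 0 0 0; 0 0 0 0; 0 0 -0.2 0"

```text
time_s: 7.18
tcp_pos: [0.5644, 0.1565, 0.0341]
ee_rot: [[0.33, -0.944, 0.004], [-0.944, -0.33, 0.001], [-0.0, -0.004, -1.0]]
wrist_force: [1.0, 1.0, 0.7]
gripper_width: 0.643
gripper_force: 28.9
```

Request:
move_arm:
  targets: "0 0 -0.08 0; 0 0 -0.04 0; 0 0 0 0; 0 0 0 0"

```text
time_s: 7.52
tcp_pos: [0.5631, 0.156, 0.03]
ee_rot: [[0.329, -0.944, 0.001], [-0.944, -0.329, 0.0], [-0.0, -0.001, -1.0]]
wrist_force: [0.2, 0.1, 0.1]
gripper_width: 0.645
gripper_force: 28.9
```

```bash
python3 - <<'E'
from h import *
st=sense();s=cam("side");t=cam("top")
print(st["tcp_pos"],st["wrist_force"])
cv2.imwrite("pics/g.png",np.hstack([cv2.resize(s["image"][270:450,200:400],None,fx=2,fy=2),cv2.resize(t["image"][160:340,120:320],None,fx=2,fy=2)]))
E
```

```text
[0.56308923 0.15596417 0.03002535] [0.19484379 0.13520158 0.14499938]
```

View pics/g.png

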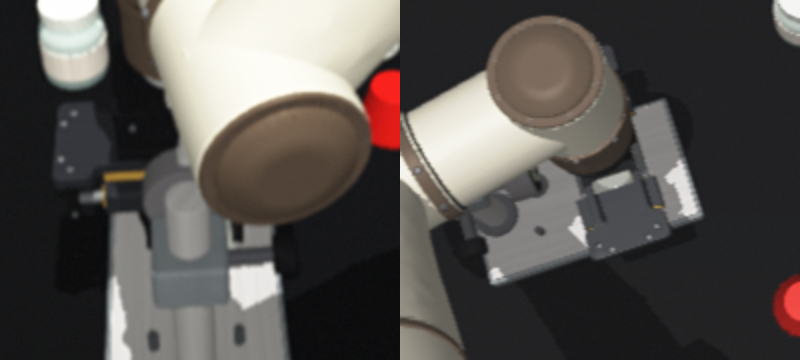

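The cup hangs about 1 mm over the plate and the arm's tube passes well above the cap. I'll lower slightly, release and go up.

Request:
move_arm:
  targets: "0 0 -0.06 0; 0 0 0 0; 0 0 0 0"

```text
time_s: 7.87
tcp_pos: [0.5628, 0.1559, 0.028]
ee_rot: [[0.329, -0.944, -0.0], [-0.944, -0.329, -0.0], [0.0, 0.0, -1.0]]
wrist_force: [-0.8, -0.6, -0.6]
gripper_width: 0.648
gripper_force: 28.9
```

Request:
move_arm:
  targets: "0 0 0 0; 0 0 0 0; 0 0 0 0; 0 0 0 0; 0 0 0 0; 0 0 0.3 0; 0 0 0.6 0; 0 0 0.8 0; 0 0 1 0; 0 0 1 0"
  gripper: 87

```text
time_s: 8.7
tcp_pos: [0.5626, 0.1557, 0.1218]
ee_rot: [[0.329, -0.944, -0.001], [-0.944, -0.329, -0.0], [0.0, 0.001, -1.0]]
wrist_force: [0.9, 0.4, 0.1]
gripper_width: 1.0
gripper_force: 0.0
```

Request:
move_arm:
  targets: "-0.2 -0.5 0.6 0; -0.6 -0.9 0 0; -0.6 -0.9 0 0; -0.6 -0.9 0 0; -0.6 -0.9 0 0; -0.6 -0.9 0 0; -0.6 -0.9 0 0; -0.6 -0.9 0 0; -0.5 -0.6 0 0; 0 0 0 0"

```text
time_s: 9.53
tcp_pos: [0.4375, -0.0312, 0.1359]
ee_rot: [[0.326, -0.945, -0.001], [-0.945, -0.326, 0.0], [-0.001, 0.001, -1.0]]
wrist_force: [-1.2, 0.3, -0.0]
gripper_width: 0.999
gripper_force: 0.0
```

```bash
python3 - <<'E'
from h import *
st=sense();s=cam("side");t=cam("top")
print(st["tcp_pos"],st["wrist_force"])
cv2.imwrite("pics/i.png",np.hstack([cv2.resize(s["image"][240:440,200:400],None,fx=2,fy=2),cv2.resize(t["image"][160:360,120:320],None,fx=2,fy=2)]))
hsv=cv2.cvtColor(t["image"],cv2.COLOR_BGR2HSV)
m=((hsv[...,1]>120)&((hsv[...,0]<8)|(hsv[...,0]>172))).astype(np.uint8)
n,l,stt,ce=cv2.connectedComponentsWithStats(m)
for k in range(1,n):
    if stt[k,4]>100: print(stt[k],ce[k],onz(t,*ce[k],.02))
E
```

```text
[ 0.43746257 -0.03121788  0.13594872] [-1.16040269  0.30187668 -0.03497522]
[318 312  20  17 196] [327.56632653 319.7755102 ] [ 0.42143248 -0.04291377  0.02      ]
```

View pics/i.png

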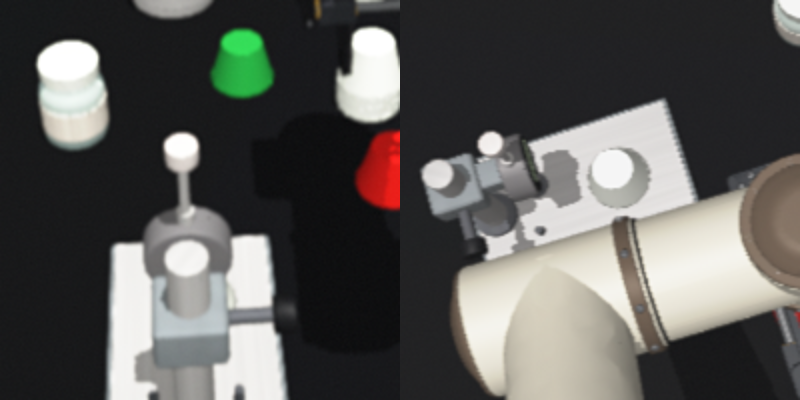

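The cup stands upright at about (620,178) in the top crop, and the gauge is still raised and untouched. Direct finger contact would drive the wrist into the cap and indicator. Instead I'll use the unlisted red cup, held in the gripper, as a pusher with more reach. Next I'll measure the red cup and the placed cup.

```bash
python3 - <<'E'
from h import *
t=cam("top"); im0=cv2.imread("pics/top0.png")
h=cv2.cvtColor(im0,cv2.COLOR_BGR2HSV); m=((h[...,1]>100)&(h[...,2]>60)&((h[...,0]<8)|(h[...,0]>172))).astype(np.uint8); m[:,:290]=0;m[:,345:]=0
(c,r)=cv2.minEnclosingCircle(cv2.findNonZero(m)); print("red outer",c,r,onz(t,*c,.006))
d=((m>0)&(h[...,2]>235)).astype(np.uint8); mu=cv2.moments(d,True); c=(mu["m10"]/mu["m00"],mu["m01"]/mu["m00"]); print("red disc",c,mu["m00"],onz(t,*c,.0455))
g=cv2.cvtColor(t["image"],cv2.COLOR_BGR2GRAY); M=np.zeros_like(g); cv2.circle(M,(120+306-196,160+85),0,255,-1)
a=g[225:270,200:255]; 
for thr in(240,248):
    b=(a>thr).astype(np.uint8); n,l,s,ce=cv2.connectedComponentsWithStats(b)
    for k in range(1,n):
        if s[k,4]>80: print(thr,s[k],ce[k]+[200,225],onz(t,*(ce[k]+[200,225]),.0675))
E
```

```text
red outer (321.7980041503906, 312.4403991699219) 16.563325881958008 [ 0.43714197 -0.03153611  0.006     ]
red disc (321.83277591973246, 310.25083612040135) 299.0 [ 0.43740171 -0.03144846  0.0455    ]
240 [ 17  10  19  19 289] [225.72318339 244.06574394] [0.56185911 0.15548592 0.0675    ]
```

Request:
move_arm:
  targets: "0.08 -0.24 0 0; 0 0 -1 0; 0 0 -1 0; 0 0 -1 0; 0 0 -1 0; 0 0 -0.6 0; 0 0 -0.4 0; 0 0 0 0; 0 0 0 0"

```text
time_s: 10.43
tcp_pos: [0.4429, -0.0348, 0.0101]
ee_rot: [[0.33, -0.944, -0.001], [-0.944, -0.33, -0.001], [0.0, 0.001, -1.0]]
wrist_force: [0.2, -0.4, 0.9]
gripper_width: 1.002
gripper_force: 0.0
```

Request:
move_arm:
  targets: "0 0 0 0; 0 0 0 0; 0 0 0 0; 0 0 0 0; 0 0 0 0; 0 0 0 0; 0 0 0 0; 0 0 0 0"
  gripper: 30

```text
time_s: 11.1
tcp_pos: [0.4423, -0.0351, 0.0107]
ee_rot: [[0.329, -0.944, 0.0], [-0.944, -0.329, -0.0], [0.0, -0.0, -1.0]]
wrist_force: [-0.2, -0.3, 2.1]
gripper_width: 0.616
gripper_force: 29.1
```

Request:
move_arm:
  targets: "0 0 0.2 0; 0 0 0.4 0; 0 0 0.8 0; 0 0 1 0; 0 0 1 0; 0 0 0.6 0; 0 0 0 0"

```text
time_s: 11.68
tcp_pos: [0.4448, -0.0346, 0.1141]
ee_rot: [[0.33, -0.944, 0.008], [-0.944, -0.33, 0.002], [0.001, -0.008, -1.0]]
wrist_force: [0.0, 0.1, 0.2]
gripper_width: 0.612
gripper_force: 28.8
```

Request:
move_arm:
  targets: "0.4 0.3 0 0; 0.8 0.6 0 0; 0.8 0.6 0 0; 0.8 0.6 0 0; 0.8 0.6 0 0; 0.8 0.6 0 0; 0.8 0.6 0 0; 0.5 0.3 0 0; 0.28 0.11 0 0; 0 0 0 0"

```text
time_s: 12.52
tcp_pos: [0.5926, 0.0734, 0.1085]
ee_rot: [[0.33, -0.944, -0.002], [-0.944, -0.33, -0.001], [0.0, 0.002, -1.0]]
wrist_force: [0.3, -1.0, -0.7]
gripper_width: 0.617
gripper_force: 28.8
```

Request:
move_arm:
  targets: "0 0 -0.8 0; 0 0 -1 0; 0 0 -0.7 0; 0 0 -0.4 0; 0 0 -0.1 0; 0 0 -0.04 0; 0 0 0 0; 0 0 0 0"

```text
time_s: 13.18
tcp_pos: [0.5926, 0.0728, 0.0358]
ee_rot: [[0.329, -0.944, 0.002], [-0.944, -0.329, 0.001], [0.0, -0.002, -1.0]]
wrist_force: [-0.3, -0.6, 0.0]
gripper_width: 0.609
gripper_force: 28.8
```

```bash
python3 - <<'E'
from h import *
st=sense();p=st["tcp_pos"];t=cam("top");s=cam("side")
ex=np.array([-.328,.945]);print(p,st["wrist_force"],"rel seat in gauge",(p[:2]-[.5389,.2235])@ex,(p[:2]-[.5389,.2235])@np.array([-.945,-.328]))
cv2.imwrite("pics/j.png",np.hstack([cv2.resize(s["image"][240:440,200:400],None,fx=2,fy=2),cv2.resize(t["image"][160:360,120:320],None,fx=2,fy=2)]))
E
```

```text
[0.59263286 0.07283977 0.03576753] [-0.27503773 -0.58924767  0.02184593] rel seat in gauge -0.1599982982231093 -0.0013609934205546792
```

View pics/j.png

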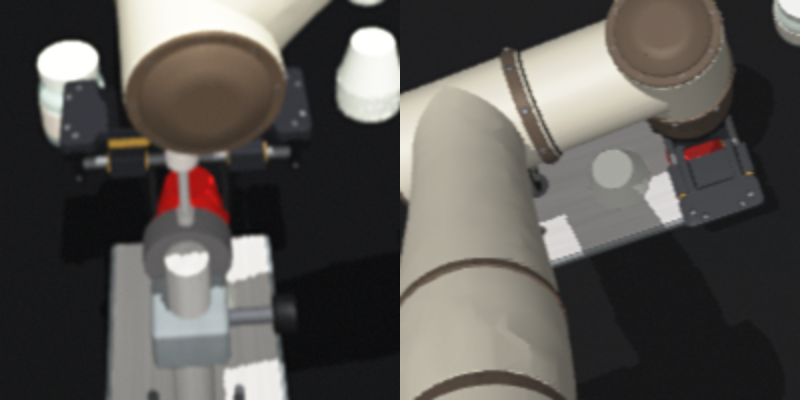

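The red cup is held in front of the white cup, aligned along the gauge axis. I'll trim the lateral offset and push at 5 mm per row.

Request:
move_arm:
  targets: "-0.06 -0.02 -0.06 0; 0 0 0 0; -0.13 0.38 0 0; -0.07 0.19 0 0; -0.07 0.19 0 0; -0.06 0.19 0 0; -0.07 0.19 0 0; -0.06 0.19 0 0; -0.07 0.19 0 0; -0.06 0.19 0 0"

```text
time_s: 14.12
tcp_pos: [0.5754, 0.1154, 0.033]
ee_rot: [[0.329, -0.944, -0.0], [-0.944, -0.329, -0.0], [0.0, 0.0, -1.0]]
wrist_force: [1.0, -0.4, -0.3]
gripper_width: 0.611
gripper_force: 28.8
```

Request:
move_arm:
  targets: "-0.07 0.19 0 0; -0.06 0.19 0 0; -0.07 0.19 0 0; -0.06 0.19 0 0; 0 0 0 0; 0 0 0 0"

```text
time_s: 14.62
tcp_pos: [0.569, 0.1342, 0.033]
ee_rot: [[0.33, -0.944, -0.0], [-0.944, -0.33, 0.0], [-0.0, -0.0, -1.0]]
wrist_force: [0.2, -0.4, -0.6]
gripper_width: 0.611
gripper_force: 28.8
```

```bash
cat > m.py <<'E'
from h import *
st=sense();p=st["tcp_pos"];t=cam("top")
ex=np.array([-.328,.945]);ey=np.array([-.945,-.328]);S=np.array([.5389,.2235])
print(p,st["wrist_force"],"tcp rel seat",(p[:2]-S)@ex,(p[:2]-S)@ey)
g=cv2.cvtColor(t["image"],cv2.COLOR_BGR2GRAY)
cv2.imwrite("pics/k.png",cv2.resize(g[190:310,130:290],None,fx=4,fy=4))
E
python3 m.py
```

```text
[0.56900318 0.13424369 0.03304315] [ 0.1978428  -0.42738558 -0.61781794] tcp rel seat -0.09422105888161665 0.0008285698082450103
```

View pics/k.png

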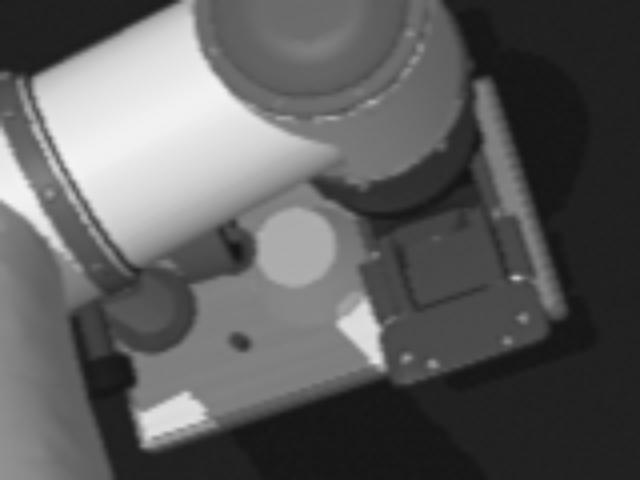

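The cup's disc is at crop (295,246), about 27 mm short of the seat and on the axis. I'll carry on, slower near the end.

Request:
move_arm:
  targets: "-0.07 0.19 0 0; -0.06 0.19 0 0; -0.07 0.19 0 0; -0.06 0.19 0 0; -0.03 0.08 0 0; -0.03 0.08 0 0; 0 0 0 0; 0 0 0 0"

```text
time_s: 15.33
tcp_pos: [0.5611, 0.157, 0.0331]
ee_rot: [[0.329, -0.944, 0.0], [-0.944, -0.329, 0.0], [-0.0, -0.0, -1.0]]
wrist_force: [0.1, -0.0, 0.3]
gripper_width: 0.609
gripper_force: 28.8
```

Request:
move_arm:
  targets: "-0.02 0.05 0 0; -0.01 0.04 0 0; 0 0 0 0; 0 0 0 0"

```text
time_s: 15.67
tcp_pos: [0.561, 0.1588, 0.0334]
ee_rot: [[0.329, -0.944, 0.001], [-0.944, -0.329, -0.0], [0.0, -0.001, -1.0]]
wrist_force: [3.2, -3.7, 1.6]
gripper_width: 0.607
gripper_force: 29.2
```

```bash
python3 m.py
```

```text
[0.56103433 0.15875733 0.03340739] [ 3.16336571 -3.73808771  1.56356658] tcp rel seat -0.06844188125910869 0.00031865141440912126
```

View pics/k.png

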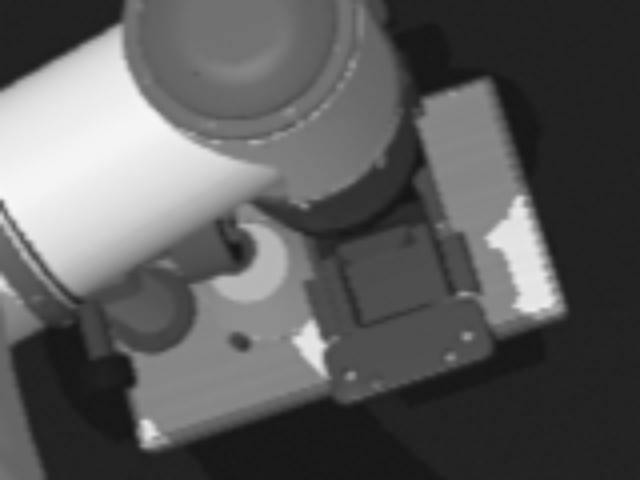

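Resistance of 4.5 N shows the cup has reached at least one pin, though with a lateral component. I'll fit the visible arc of the base disc to check.

```bash
cat > n.py <<'E'
from h import *
from scipy.optimize import least_squares
t=cam("top");g=cv2.cvtColor(t["image"],cv2.COLOR_BGR2GRAY).astype(float)
ex=np.array([-.328,.945]);ey=np.array([-.945,-.328]);S=np.array([.5389,.2235])
def edge(c0,angs):
    P=[]
    for a in np.radians(angs):
        r=np.arange(6,15,.25); u=c0[0]+r*np.cos(a); v=c0[1]+r*np.sin(a)
        pr=cv2.remap(g.astype(np.float32),u.astype(np.float32)[None],v.astype(np.float32)[None],cv2.INTER_LINEAR)[0]
        d=np.gradient(cv2.GaussianBlur(pr[None],(5,1),1)[0]); k=d.argmin()
        if d[k]<-2: P.append([u[k],v[k]])
    P=np.array(P); f=least_squares(lambda q:np.hypot(*(P-q[:2]).T)-q[2],[*c0,10],loss="soft_l1",f_scale=.3)
    return f.x,len(P),np.abs(f.fun).mean()
q,n,e=edge((192,255),range(-50,131,6)); w=onz(t,q[0],q[1],.0675)[:2]
print(q,n,e,"cup",w,"rel seat",(w-S)@ex,(w-S)@ey)
# fixed radius 10.05
E
python3 n.py
```

```text
[190.92750804 254.29458171  10.68562493] 31 0.477215665175155 cup [0.54119574 0.22170611] rel seat -0.002448232034919599 -0.0015810792219790684
```

```bash
python3 - <<'E'
from h import *
t=cam("top");s=cam("side");im=cv2.cvtColor(cv2.imread("pics/top0.png"),cv2.COLOR_BGR2GRAY)
a=im[268:284,182:199]; b=(a<110).astype(np.uint8); n,l,st,ce=cv2.connectedComponentsWithStats(b)
for k in range(1,n): print(st[k],ce[k]+[182,268],[onz(t,*(ce[k]+[182,268]),z).round(4).tolist() for z in(.030,.038)])
# side view pins
im=cv2.cvtColor(cv2.imread("pics/side0.png"),cv2.COLOR_BGR2GRAY); a=im[425:450,265:330]; b=(a<110).astype(np.uint8); n,l,st,ce=cv2.connectedComponentsWithStats(b)
for k in range(1,n):
  if st[k,4]>5: print(st[k],ce[k]+[265,425],onz(s,*(ce[k]+[265,425]),.030))
E
```

```text
[8 6 3 3 7] [190.71428571 275.        ] [[0.5069, 0.2282, 0.03], [0.5056, 0.2264, 0.038]]
[10 12  4  8 31] [276.4516129  440.38709677] [0.56460452 0.25293394 0.03      ]
[53 12  3  4 12] [319.  438.5] [0.50731725 0.23495619 0.03      ]
```

Request:
move_arm:
  targets: "0.03 0.01 0 0; 0.03 0.01 0 0; -0.02 0.04 0 0; 0 0 0 0; 0 0 0 0"

```text
time_s: 16.28
tcp_pos: [0.562, 0.1605, 0.0333]
ee_rot: [[0.329, -0.944, 0.001], [-0.944, -0.329, -0.0], [0.0, -0.001, -1.0]]
wrist_force: [3.8, -3.6, 2.2]
gripper_width: 0.608
gripper_force: 29.2
```

```bash
python3 n.py; python3 m.py
```

```text
[190.03591256 253.96077106  10.83647217] 31 0.6597831554069141 cup [0.54183935 0.22345852] rel seat -0.0010033052165013443 -0.002764085499104617
[0.56198228 0.1605119  0.03334481] [ 2.26593086 -5.17069511  1.72990535] tcp rel seat -0.06709474088830225 -0.0011526582452920514
```

Request:
move_arm:
  targets: "0.02 0 0 0; -0.02 0.04 0 0; 0 0 0 0; 0 0 0 0"

```text
time_s: 16.72
tcp_pos: [0.5623, 0.1614, 0.0335]
ee_rot: [[0.329, -0.944, 0.002], [-0.944, -0.329, -0.0], [0.001, -0.002, -1.0]]
wrist_force: [4.2, -6.2, 2.8]
gripper_width: 0.609
gripper_force: 29.3
```

```bash
python3 n.py; python3 m.py
```

```text
[189.09826198 252.40574974  12.2927482 ] 31 0.664840426263498 cup [0.54488423 0.22542907] rel seat -0.00013985435088230327 -0.006287835172663084
[0.56223742 0.16141493 0.03349959] [ 3.64135481 -4.20445384  1.43035798] tcp rel seat -0.06632506329356488 -0.001689955144593698
```

Force keeps rising while travel has nearly stopped, so the cup should be home. I'll back off, lift away and look.

Request:
move_arm:
  targets: "0.02 -0.06 0 0; 0.06 -0.19 0 0; 0.13 -0.38 0 0; 0.2 -0.57 0 0; 0.26 -0.76 0 0; 0.33 -0.95 0 0; 0.33 -0.95 0 0; 0 0 0.6 0; 0 0 1 0; 0 0 1 0"

```text
time_s: 17.65
tcp_pos: [0.5933, 0.0638, 0.0971]
ee_rot: [[0.328, -0.945, -0.004], [-0.945, -0.328, -0.001], [-0.001, 0.004, -1.0]]
wrist_force: [1.1, -0.3, -0.4]
gripper_width: 0.617
gripper_force: 28.8
```

Request:
move_arm:
  targets: "-0.4 -0.4 0.3 0; -0.7 -0.7 0 0; -0.7 -0.7 0 0; -0.7 -0.7 0 0; -0.7 -0.7 0 0; -0.7 -0.7 0 0; -0.5 -0.4 0 0; 0 0 0 0; 0 0 0 0"

```text
time_s: 18.4
tcp_pos: [0.4833, -0.0431, 0.1052]
ee_rot: [[0.328, -0.945, -0.001], [-0.945, -0.328, 0.0], [-0.001, 0.001, -1.0]]
wrist_force: [0.0, -0.4, 0.2]
gripper_width: 0.611
gripper_force: 28.8
```

```bash
python3 - <<'E'
from h import *
st=sense();s=cam("side");t=cam("top")
print(st["tcp_pos"])
cv2.imwrite("pics/l.png",np.hstack([cv2.resize(s["image"][280:480,220:370],None,fx=2.6,fy=2.6,interpolation=2),cv2.resize(t["image"][190:323,130:280],None,fx=2.6,fy=3.9,interpolation=2)[:520]]))
E
```

```text
[ 0.48334332 -0.04309565  0.10523075]Traceback (most recent call last):
  File "<stdin>", line 4, in <module>
    return _nx.concatenate(arrs, 1, dtype=dtype, casting=casting)
           ~~~~~~~~~~~~~~~^^^^^^^^^^^^^^^^^^^^^^^^^^^^^^^^^^^^^^^
ValueError: all the input array dimensions except for the concatenation axis must match exactly, but along dimension 0, the array at index 0 has size 520 and the array at index 1 has size 519
```

I've used up my picture views (11, counting the same file viewed twice, so one over the limit of 10). From here I work from numbers only.

```bash
python3 n.py; python3 - <<'E'
from h import *
t=cam("top");g=cv2.cvtColor(t["image"],cv2.COLOR_BGR2GRAY)
a=g[238:272:1,176:222:2]
print("\n".join(" ".join("%3d"%x for x in r) for r in a))
s=cam("side"); 
E
```

```text
[174.981378   250.31547775  25.74250512] 13 0.45667155195885695 cup [0.54880323 0.25287822] rel seat 0.02451415648245904 -0.018994604025900204
117  91  84  36  82  85 227 197 134 138 137 138 139 141 139 198 226 225 225 226 227 227 227
119  91  92  49  76  80 228 199 136 137 138 139 141 141 138 140 198 227 226 226 226 227 228
110 101 129  71  75  72 228 225 140 139 141 141 140 138 137 136 193 228 227 227 228 228 227
119 164 172 101  76  77 204 227 143 141 140 138 137 138 138 138 147 228 228 228 228 215 185
123 177 174 111  63  75 181 230 144 138 136 137 138 138 139 138 142 228 228 218 186 157 160
155 170 168 122  55  95 135 229 142 135 137 139 139 138 138 138 144 205 181 157 161 165 173
169 164 159 109  52  88 115 209 143 130 139 145 139 137 139 136 138 156 161 165 173 180 186
163 158 153 143  58  71  56 168 148 129 118 117 121 130 148 154 160 169 175 181 186 190 195
155 151 147 142  81  75  56 167 184 183 127 121 137 154 163 170 176 182 186 191 196 200 204
148 143 140 140  85  73  73  97 169 165 153 153 163 171 176 182 187 194 196 200 204 207 209
139 139 138 137 102  62  88 100 140 1
[... 1470 characters left out ...]
 235 222 209 210 211 210 209 208 208 208 208 203 200 195
230 231 232 232 232 234 234 235 236 236 215 209 210 212 210 209 208 208 208 208 202 199 195
232 233 233 234 234 235 235 236 237 234 210 209 209 210 209 209 208 208 208 207 202 197 194
233 234 235 235 235 236 236 236 237 227 207 208 209 210 209 208 207 207 207 205 202 197 195
234 235 235 236 236 237 237 237 238 213 207 208 209 210 209 208 207 206 207 203 201 196 194
235 236 236 236 237 237 237 238 236 207 206 208 208 206 208 208 207 207 205 202 200 196 194
236 237 237 237 238 238 238 239 231 204 206 206 207 207 207 208 207 206 204 201 199 197 194
237 237 238 238 238 239 240 241 222 204 205 205 207 207 207 207 206 205 202 201 198 196 194
```

The arm's tube hides the gauge. I'll put the red cup back in its place first, then move clear and measure.

Request:
move_arm:
  targets: "-0.64 0.12 0 0; -1 0.2 0 0; 0 0 0 0; 0 0 -1 0; 0 0 -1 0; 0 0 -1 0; 0 0 -0.5 0; 0 0 -0.2 0; 0 0 0 0; 0 0 0 0"

```text
time_s: 19.48
tcp_pos: [0.4445, -0.034, 0.0133]
ee_rot: [[0.33, -0.944, 0.001], [-0.944, -0.33, 0.0], [0.0, -0.001, -1.0]]
wrist_force: [0.5, -0.8, 0.1]
gripper_width: 0.612
gripper_force: 28.8
```

Request:
move_arm:
  targets: "0 0 0 0; 0 0 0 0; 0 0 0 0; 0 0 0 0; 0 0 0 0; 0 0 0.5 0; 0 0 1 0; 0 0 1 0; 0 0 1 0; 0 0 1 0"
  gripper: 87

```text
time_s: 20.32
tcp_pos: [0.4433, -0.0345, 0.1269]
ee_rot: [[0.329, -0.944, 0.0], [-0.944, -0.329, 0.0], [-0.0, -0.0, -1.0]]
wrist_force: [0.9, 0.1, -0.8]
gripper_width: 0.998
gripper_force: 0.0
```

Request:
move_arm:
  targets: "0 -0.5 0.5 0; 0 -1 0.5 0; 0 -1 0.5 0; 0 -1 0.5 0; 0 -1 0 0; 0 -1 0 0; 0 -1 0 0; 0 -1 0 0; 0 -1 0 0; 0 -0.5 0 0"
  gripper: 0

```text
time_s: 21.15
tcp_pos: [0.4433, -0.2615, 0.1755]
ee_rot: [[0.328, -0.945, -0.0], [-0.945, -0.328, -0.0], [0.0, 0.0, -1.0]]
wrist_force: [-0.3, 0.2, 0.2]
gripper_width: 0.324
gripper_force: 0.0
```

```bash
python3 n.py; python3 - <<'E'
from h import *
print(sense()["tcp_pos"],sense()["time_s"])
t=cam("top");cv2.imwrite("pics/t9.png",t["image"]);g=cv2.cvtColor(t["image"],cv2.COLOR_BGR2GRAY)
a=g[234:280:1,176:216:2]
print("\n".join(" ".join("%3d"%x for x in r) for r in a))
s=cam("side");cv2.imwrite("pics/s9.png",s["image"])
gs=cv2.cvtColor(s["image"],cv2.COLOR_BGR2GRAY)
b=(gs[295:335,275:308]>225).astype(np.uint8);ys,xs=np.nonzero(b);print("cap side",xs.min()+275,xs.max()+275,ys.min()+295,ys.max()+295)
E
```

```text
[190.17250041 254.38642427  10.36770873] 31 0.15275363636809072 cup [0.54100481 0.22315079] rel seat -0.0010203838298610034 -0.0018745064526536329
[ 0.44342155 -0.26230968  0.17538518] 21.2
 85  85  58  73  80 226 225 223 224 226 226 224 224 224 224 223 223 223 224 226
 85  87  64  58  65 188 225 224 226 224 223 150 144 144 195 224 224 225 226 226
 89  88  70  53  77 131 225 225 223 150 145 132 134 132 188 226 226 226 225 223
103  89  78  37  82 124 226 222 149 133 134 135 135 136 147 227 227 224 222 222
114  90  83  35  79  84 225 194 132 135 135 135 136 138 137 195 223 222 223 223
117  89  90  49  75  78 226 195 134 135 136 137 139 138 135 138 194 224 224 224
108  99 127  70  74  70 226 224 139 137 138 138 137 135 135 133 189 226 224 224
117 161 169 100  74  75 201 225 141 139 137 135 133 136 136 135 145 224 225 225
121 174 171 109  62  73 178 228 142 136 134 134 135 136 136 136 139 226 226 225
153 168 164 120  54  94 133 227 139 133 135 137 137 136 136 136 140 226 224 223
166 161 156 107  51  87 113 206 139 128 138 142 137 138 136 137 145 224 222 222
161 155 151 141  57  70  54 16
[... 2094 characters left out ...]
180 178 170 184 224 224 223 224 225
 63 124 137 224 225 221 178 184 186 185 183 180 173 158 223 224 223 224 226 228
 77 133 132 196 225 226 148 127 164 181 179 180 161 222 224 224 225 227 227 227
116 134 132 197 227 218 116  99 117 156 150 196 222 225 224 226 228 227 227 228
193 139 139 226 227 214 115  93 102 223 224 224 225 226 227 227 227 227 228 227
229 140 134 200 227 226 147  71 146 226 225 225 227 228 228 227 228 227 226 225
228 138 134 196 227 226 210 111 194 226 226 228 228 227 227 227 227 225 224 225
226 138 134 191 227 227 227 226 226 227 228 228 227 228 227 226 225 225 226 227
226 145 133 144 226 224 226 227 229 228 227 228 227 227 225 225 225 227 227 225
cap side 282 298 307 325
```

The cup fits at the seat within about 2 mm: the distance from its centre to the visible pin is 35.3 mm, and touching would be about 35 mm. I'll cross-check laterally in the side view, on both sides of the column.

```bash
python3 - <<'E'
from h import *
s=cam("side");ex=np.array([-.32,.947]);ey=np.array([-.947,-.32])
c=np.array([.5400,.2229])
for a in(-1,1):
  for q,z in((31,.023),(29,.030),(25,.046),(19.5,.067)): print(a,z,proj(s,[*(c+a*q/1000*ey),z]).round(1))
  print("pin",a,[proj(s,[*(c+.017*ex+a*.030*ey),z]).round(1).tolist() for z in(.022,.038)])
g=cv2.cvtColor(cv2.imread("pics/s9.png"),cv2.COLOR_BGR2GRAY);g0=cv2.cvtColor(cv2.imread("pics/side0.png"),cv2.COLOR_BGR2GRAY)
for r in range(384,446,3): print(r," ".join("%3d"%x for x in g[r,258:338:2]),"\n    "," ".join("%3d"%x for x in g0[r,258:338:2]))
E
```

```text
-1 0.023 [278.1 430.6]
-1 0.03 [279.2 427.6]
-1 0.046 [281.4 420.6]
-1 0.067 [284.5 411.2]
pin -1 [[278.9, 441.4], [278.2, 434.6]]
1 0.023 [320.9 428. ]
1 0.03 [319.4 425.1]
1 0.046 [316.5 418.5]
1 0.067 [312.3 409.5]
pin 1 [[320.9, 438.7], [320.8, 432.0]]
384 255 254 254 254 254 254 254 254 255 222 231 237 182 171 192 205 217 222 225 222 220 216 208 200 235 237 235 227 255 254 254 254 254 254 254 254 254 254 255 223 
     254 254 254 253 253 253 254 254 254 215 228 232 175 165 184 198 210 217 218 216 214 210 201 193 231 233 231 222 254 253 253 254 254 254 253 253 253 253 255 215
387 255 254 254 254 254 254 254 254 255 226 233 222 140 170 192 202 215 224 225 222 222 217 208 195 233 237 235 224 255 254 254 254 254 254 254 254 254 254 255 177 
     254 254 254 253 254 253 254 254 254 222 229 214 135 163 187 196 209 216 218 215 215 210 202 190 228 233 231 218 254 253 253 254 254 254 253 253 253 253 255 171
390 255 254 254 254 254 254 254 254 255 227 234 210 145 166 192 200 215 223 224 223 223 217 210 199 233 235 235 214 255 254 254 254 254 254 254 254 254 254 255 138 
     254 254 254 2
[... 5386 characters left out ...]
  82  92 218 255 253 253 253 253 253 253
441 254 254 254 254 254 254 255 254 169  86  94 216 245 246 248 204 183 195 201 204 200 198 189 176 173 255 255 255 252 234 151 149 252 255 254 254 254 254 254 254 
     253 254 254 254 253 254 254 252 162  82  88 168 182 179 175 163 179 189 194 198 194 192 181 170 161 255 253 253 254 255 150 142 248 254 253 253 253 253 253 253
444 254 254 254 254 254 255 232 185 151  97 114 177 218 245 249 215 183 194 199 204 200 198 190 176 171 255 255 250 253 254 255 255 254 254 255 255 254 254 254 254 
     253 254 254 254 253 254 228 178 144  92 111 171 181 178 176 163 177 188 193 198 194 191 182 169 159 255 253 253 253 254 254 254 253 253 254 254 253 254 254 253
```

In the side view the cup's edges (u ≈ 277 and 319) match the pin columns (277 and 319), so it is centred between both pins and home. Next I press the cap with shut fingers.

Request:
move_arm:
  targets: "0 0.3 1 0; 0.1 0.6 1 0; 0.2 1 1 0; 0.2 1 1 0; 0.2 1 1 0; 0.2 1 0 0; 0.2 1 0 0; 0.2 1 0 0; 0.2 1 0 0; 0.2 1 0 0"
  gripper: 0

```text
time_s: 22.18
tcp_pos: [0.4855, -0.0346, 0.3008]
ee_rot: [[0.331, -0.944, 0.0], [-0.944, -0.331, 0.0], [-0.0, -0.001, -1.0]]
wrist_force: [1.0, -0.2, 0.4]
gripper_width: 0.006
gripper_force: 0.0
```

Request:
move_arm:
  targets: "0.2 1 0 0; 0.2 1 0 0; 0.2 1 0 0; 0.2 1 0 0; 0.2 1 0 0; 0.2 1 0 0; 0.2 1 0 0; 0.2 1 0 0; 0.3 1 0 0; 0.24 1 0 0"

```text
time_s: 23.02
tcp_pos: [0.5387, 0.2153, 0.3007]
ee_rot: [[0.331, -0.944, -0.0], [-0.944, -0.331, 0.0], [-0.0, -0.0, -1.0]]
wrist_force: [0.4, -0.8, -0.3]
gripper_width: 0.004
gripper_force: 0.0
```

Request:
move_arm:
  targets: "0.1 0.5 0 0; 0 0 0 0; 0 0 0 0"

```text
time_s: 23.27
tcp_pos: [0.5413, 0.2263, 0.3002]
ee_rot: [[0.331, -0.944, -0.001], [-0.944, -0.331, -0.001], [0.0, 0.001, -1.0]]
wrist_force: [-0.1, -0.5, -0.2]
gripper_width: 0.007
gripper_force: 0.0
```

Request:
move_arm:
  targets: "-0.08 -0.14 0 0; 0 0 -0.5 0; 0 0 -0.5 0; 0 0 -0.3 0; 0 0 -0.08 0; 0 0 -0.08 0; 0 0 0 0; 0 0 0 0"

```text
time_s: 23.93
tcp_pos: [0.5404, 0.222, 0.2648]
ee_rot: [[0.329, -0.944, 0.001], [-0.944, -0.329, 0.0], [-0.0, -0.001, -1.0]]
wrist_force: [0.3, 0.2, -0.1]
gripper_width: 0.006
gripper_force: 0.0
```

Request:
move_arm:
  targets: "0 0 -0.08 0; 0 0 -0.08 0; 0 0 -0.08 0; 0 0 -0.08 0; 0 0 0 0"

```text
time_s: 24.35
tcp_pos: [0.5401, 0.2222, 0.2558]
ee_rot: [[0.329, -0.944, -0.0], [-0.944, -0.329, -0.0], [0.0, 0.0, -1.0]]
wrist_force: [0.2, 0.2, -0.2]
gripper_width: 0.009
gripper_force: 0.0
```

Request:
move_arm:
  targets: "0 0 -0.06 0; 0 0 -0.06 0; 0 0 -0.06 0; 0 0 -0.06 0; 0 0 0 0"

```text
time_s: 24.77
tcp_pos: [0.5401, 0.2221, 0.2497]
ee_rot: [[0.329, -0.944, -0.0], [-0.944, -0.329, -0.0], [0.0, 0.0, -1.0]]
wrist_force: [0.7, 0.1, -0.2]
gripper_width: 0.002
gripper_force: 0.0
```

Request:
move_arm:
  targets: "0 0 -0.04 0; 0 0 -0.04 0; 0 0 -0.04 0; 0 0 0 0; 0 0 0 0"

```text
time_s: 25.18
tcp_pos: [0.5401, 0.2221, 0.2468]
ee_rot: [[0.329, -0.944, -0.0], [-0.944, -0.329, -0.0], [-0.0, 0.0, -1.0]]
wrist_force: [-0.4, 0.3, -0.0]
gripper_width: 0.006
gripper_force: 0.1
```

```bash
python3 - <<'E'
from h import *
st=sense();p=st["tcp_pos"];print(p,st["wrist_force"])
s=cam("side");print(proj(s,p))
g=cv2.cvtColor(s["image"],cv2.COLOR_BGR2GRAY)
for r in range(290,350,2): print(r," ".join("%3d"%x for x in g[r,270:316:2]))
E
```

```text
[0.54010168 0.22213556 0.24680377] [-0.3792488   0.29242572 -0.01477474]
[293.03224    317.09030102]
290  31  30  30  27  29  30  30  28  23  24  23  21  24  25  24  25  25  22  24  23  23  23  22
292  25  26  25  23  18  21  16  17  17  26  23  23  24  17  14  14  15  17  18  20  22  20  20
294  20  18  19  20  15  13  15  13  16  25  24  25  25  17  15  16  16  18  20  21  19  18  19
296  19  19  17  16  18  15  14  13  18  24  25  25  22  18  12  12  15  18  18  20  19  19  20
298  19  18  20  19  18  15  14  13  16  23  25  25  25  17  13  13  14  19  18  19  18  19  19
300  17  19  20  19  20  14  13  14  17  25  23  24  25  18  15  15  14  18  20  20  19  20  17
302  18  20  19  20  20  18  14  12  19  25  22  21  25  21  15  14  17  21  18  19  18  19  20
304  19  20  17  19  21  20  17  14  17  25  24  20  24  23  12  14  19  18  19  19  20  20  19
306  19  20  18  21  19  17  15  13  16  24  25  21  26  21  13  14  19  19  19  18  20  18  21
308  20  20  20  18  18  22  20  13  14  24  25  23  25  21  16  15  18  18  20  20  19  20  18
310  16  20  19  20  20  20  20  18  16
[... 1180 characters left out ...]
  20  20  19  19  18  20  20
336  19  20  19  18  19  18  19  20  18  29 113 133  76  16  17  19  19  20  19  17  19  20  20
338  20  19  20  18  19  19  20  19  17  26 112 133  82  20  17  20  18  20  20  19  18  20  18
340  20  20  19  19  21  19  20  18  19  22 107 134  95  19  18  16  20  20  20  20  18  21  19
342  19  19  18  19  19  21  19  16  19  37 105 133 109  50  23  20  18  17  21  20  19  18  20
344  18  19  20  19  19  19  23  29  41  85 118 133 117  98  59  51  46  31  22  18  18  20  20
346  20  19  21  19  19  35  55  65  68  95 119 130 120 103  69  67  65  62  48  32  22  18  20
348  18  21  20  26  45  63  68  67  70  87 122 128 125 102  69  67  67  66  63  69  63  23  19
```

The cap is moving down under the fingers (its bottom edge went from row 325 to about 333). I'll carry on gently.

Request:
move_arm:
  targets: "0 0 -0.04 0; 0 0 -0.04 0; 0 0 -0.04 0; 0 0 0 0; 0 0 0 0"

```text
time_s: 25.65
tcp_pos: [0.5401, 0.2221, 0.2439]
ee_rot: [[0.329, -0.944, -0.0], [-0.944, -0.329, -0.0], [0.0, 0.0, -1.0]]
wrist_force: [-0.1, 0.3, 0.2]
gripper_width: 0.005
gripper_force: 0.1
```

Request:
move_arm:
  targets: "0 0 -0.04 0; 0 0 0 0; 0 0 -0.04 0; 0 0 0 0"

```text
time_s: 25.98
tcp_pos: [0.5401, 0.2221, 0.2419]
ee_rot: [[0.329, -0.944, -0.0], [-0.944, -0.329, -0.0], [0.0, 0.0, -1.0]]
wrist_force: [-0.5, -0.8, 1.7]
gripper_width: 0.003
gripper_force: 0.3
```

Request:
move_arm:
  targets: "0 0 -0.03 0; 0 0 0 0; 0 0 0 0"

```text
time_s: 26.23
tcp_pos: [0.5401, 0.2221, 0.2412]
ee_rot: [[0.329, -0.944, -0.0], [-0.944, -0.329, -0.0], [0.0, 0.0, -1.0]]
wrist_force: [-1.2, -0.0, 1.0]
gripper_width: 0.005
gripper_force: 0.4
```

Request:
move_arm:
  targets: "0 0 -0.03 0; 0 0 0 0; 0 0 0 0"

```text
time_s: 26.48
tcp_pos: [0.5401, 0.2221, 0.2405]
ee_rot: [[0.329, -0.944, -0.0], [-0.944, -0.329, -0.0], [0.0, 0.0, -1.0]]
wrist_force: [-1.0, 0.3, 1.5]
gripper_width: 0.001
gripper_force: 0.4
```

Request:
move_arm:
  targets: "0 0 -0.02 0; 0 0 0 0; 0 0 0 0"

```text
time_s: 26.73
tcp_pos: [0.5401, 0.2221, 0.24]
ee_rot: [[0.329, -0.944, -0.0], [-0.944, -0.329, -0.0], [-0.0, 0.0, -1.0]]
wrist_force: [-1.0, 0.1, 0.4]
gripper_width: 0.006
gripper_force: 0.5
```

Request:
move_arm:
  targets: "0 0 -0.02 0; 0 0 0 0; 0 0 0 0"

```text
time_s: 26.98
tcp_pos: [0.5401, 0.2221, 0.2395]
ee_rot: [[0.329, -0.944, -0.0], [-0.944, -0.329, -0.0], [0.0, 0.0, -1.0]]
wrist_force: [-0.4, -0.8, 1.2]
gripper_width: 0.001
gripper_force: 0.5
```

Request:
move_arm:
  targets: "0 0 -0.02 0; 0 0 0 0; 0 0 0 0"

```text
time_s: 27.23
tcp_pos: [0.5401, 0.2222, 0.2395]
ee_rot: [[0.329, -0.944, 0.0], [-0.944, -0.329, 0.0], [0.0, -0.0, -1.0]]
wrist_force: [-2.5, 0.1, 4.2]
gripper_width: 0.008
gripper_force: 1.8
```

The resistance rises at z = 0.2395, which is the foot on the cup (height ≈ 45.5 mm). I'll press one small step more, then withdraw.

Request:
move_arm:
  targets: "0 0 -0.02 0; 0 0 0 0; 0 0 0 0"

```text
time_s: 27.48
tcp_pos: [0.5401, 0.2221, 0.2394]
ee_rot: [[0.329, -0.944, 0.001], [-0.944, -0.329, 0.0], [0.0, -0.001, -1.0]]
wrist_force: [-1.9, -0.5, 5.6]
gripper_width: 0.008
gripper_force: 2.8
```

Request:
move_arm:
  targets: "0 0 0.04 0; 0 0 0.08 0; 0 0 0.2 0; 0 0 0.5 0; 0 0 1 0; 0 0 1 0; 0 0 0 0; 0 0 0 0"

```text
time_s: 28.15
tcp_pos: [0.5408, 0.2226, 0.3108]
ee_rot: [[0.329, -0.944, 0.003], [-0.944, -0.329, 0.002], [-0.001, -0.004, -1.0]]
wrist_force: [-0.4, 0.5, -0.4]
gripper_width: 0.008
gripper_force: 0.0
```

Request:
move_arm:
  targets: "-0.2 -0.6 0 0; -0.2 -1 0 0; -0.2 -1 0 0; -0.2 -1 0 0; -0.2 -1 0 0; -0.2 -1 0 0; -0.2 -1 0 0; -0.2 -1 0 0; -0.2 -1 0 0; -0.2 -1 0 0"

```text
time_s: 28.98
tcp_pos: [0.4886, -0.0196, 0.3079]
ee_rot: [[0.329, -0.944, -0.002], [-0.944, -0.329, -0.0], [-0.0, 0.002, -1.0]]
wrist_force: [1.1, -1.3, -0.4]
gripper_width: 0.007
gripper_force: 0.0
```

Request:
move_arm:
  targets: "-0.2 -1 0 0; -0.2 -1 0 0; -0.2 -1 0 0; -0.2 -1 0 0; -0.2 -1 0 0; -0.2 -1 0 0; -0.2 -1 0 0; -0.2 -1 0 0; 0 0 0 0; 0 0 0 0"

```text
time_s: 29.82
tcp_pos: [0.4487, -0.2189, 0.3077]
ee_rot: [[0.326, -0.945, -0.003], [-0.945, -0.326, 0.001], [-0.002, 0.002, -1.0]]
wrist_force: [-0.0, 0.3, -0.2]
gripper_width: 0.007
gripper_force: 0.0
```

```bash
python3 n.py; python3 - <<'E'
from h import *
st=sense();print(st["tcp_pos"],st["time_s"])
s=cam("side");t=cam("top")
g=cv2.cvtColor(s["image"],cv2.COLOR_BGR2GRAY)
b=(g[300:345,275:308]>225);ys,xs=np.nonzero(b);print("cap rows",ys.min()+300,ys.max()+300,"cols",xs.min()+275,xs.max()+275)
gt=cv2.cvtColor(t["image"],cv2.COLOR_BGR2GRAY);b=(gt[220:248,155:178]>225);ys,xs=np.nonzero(b);c=(xs.mean()+155,ys.mean()+220);print("cap top",c,onz(t,*c,.2395))
print("expected side",proj(s,[.54,.2222,.2395]))
g0=cv2.cvtColor(cv2.imread("pics/s9.png"),cv2.COLOR_BGR2GRAY);print("side diff lower cup region",cv2.absdiff(g,g0)[420:446,275:290].mean())
E
```

```text
[190.16434527 254.3107332   10.37787558] 31 0.1630922714384712 cup [0.54115342 0.22317443] rel seat -0.0010467873882648148 -0.002022692990275898
[ 0.44908863 -0.21816883  0.30801238] 29.8667
cap rows 318 337 cols 283 299
cap top (np.float64(167.72619047619048), np.float64(234.16666666666666)) [0.54071559 0.22374697 0.2395    ]
expected side [293.35224658 321.48792742]
side diff lower cup region 0.7102564102564103
```

The cap has dropped 15 mm and stays down, the cup hasn't moved, and its centre is within 1 mm of the spindle axis. I'll hand in.

```bash
python3 -c "
from station import *
print(finish_job())"
```

```text
the job is handed in; nothing more can be done
None
```

The job is handed in, with no verdict returned: the top wide cup stands on the seat with the foot left pressed on it (height about 45.5 mm), pushed home with the unlisted red cup, which I put back near its old place; I viewed 11 pictures, one over the limit of 10.

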